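# Move a matched pair of rotor shafts to the blue rest

### The arm

A 6-joint arm with a two-finger parallel gripper is mounted at the origin on the work surface. World frame = base frame: x ahead of the robot, y to its left, z up, the work surface at z = 0. Lengths are in m, angles in degrees, forces in N, time in s.
With the tool pointing down it reaches from about 0.25 to 0.725 m from the base axis. Payload 9.7 kg.
Tool frame: the origin (TCP) lies between the finger pads; the fingertips stand 19 mm ahead of it and the grasp point (between the pads) is the TCP; z points along the fingers, y is the line along which they close (so a half turn about z gives the same grasp; the last joint's range is limited). The gripper opens to 85 mm and grips with 20 to 120 N. Pads are 22 mm wide; open, the fingers measure 114 mm over their backs; the gripper's body (76 mm by 85 mm) begins 54 mm behind the grasp point. The pads swing forward as they close: fully open they stand 13 mm farther back than shut.
Start: joints at [-68.64, 4.979, 10.078, 95.1, 0, 90], TCP at [0.2, -0.512, 0.25] pointing down, gripper open.
Joint ranges: [-179.16, 179.16], [-48.56, 103.87], [-65.8, 70.77], [-126.05, 130.52], [-82.76, 87.17], [-180, 180]. Speed limits (degrees/s): [127.2, 127.2, 147.25, 180, 180, 180].

### API

Orientations are given as [roll, pitch, yaw] about the fixed x, y, z axes, in that order (R = Rz(yaw) Ry(pitch) Rx(roll)).
In Python, from workcell import telemetry, camera, calibration, workorder gives the robot as it stands.
- The arm moves only by the tool play_rows, never from a script. Its argument "increments" is a list of rows, each a list of 3 entries, a list of its own where there are three numbers: the shift along the tool's x, y, z in mm, then the turn, a rotation vector about the tool's x, y, z in degrees, then the closure, from 0 (fully open) to 1 (shut). In form: [[[x, y, z], [ax, ay, az], jaw], ...]. A call has 1 to 20 rows; each row is the pose to reach, as a shift and turn from the pose commanded when the call began, along the tool's axes at that moment; what a row does not reach only later rows make up. A row lasts 1/10 s, in which the tool goes at most 50 mm and 8.59 degrees, less where a joint would pass 70% of its speed; a pose out of reach is approached as far as the arm can. A call with a gripper value outside its range is refused whole. The fingers move at their own pace and stop on an object; "grip_force" is the grip in N (left out, the last holds). Time passes only in rows, so rows that repeat a pose let the fingers close. It gives the time, the measured TCP pose, the force, the opening and the grip force at its end, in the units of the state.
- telemetry.get_obs(): the state, without advancing time (a new reading comes with each control period).
- camera(name): name is "scene" or "top" or "wrist"; returns (picture, depth): 480x640x3 uint8, red, green, blue; 480x640 float32, m along the optical axis (not along the pixel's ray), 0 where there is no reading.
- calibration(name): a dict with "vertical_fov" (degrees; the focal length in pixels is half the picture's height over the tangent of half this angle, whatever the lens; pixels are square), "cx", "cy" (the principal point, pixels), "rvec" (rotation vector, rad) and "tvec" (3), from world to camera coordinates, as OpenCV has them; the wrist camera has in their place "hand_eye" (4x4, takes a point from camera to tool coordinates, whose origin is the TCP and whose axes are the flange's). Camera axes: x right, y down, z forward; pixel columns grow to the right and rows downward; lengths in m; the calibration is good to about 2 mm. A picture is of the moment at which its call begins: read the wrist's pose just before it. calibration takes no time and is no camera call.
- workorder.job_done(): hands the job in; it is judged then, once.
The state is a dict: "time": time; "q": joint angles; "qd": joint speeds; "joint_efforts": joint torques, N m; "ee_pos": TCP position; "tcp_rot": TCP orientation; "wrist_force": force on the tool from outside, world axes, zero at the start; "torque": the same for the moment, N m; "opening": finger opening in m; "grasp_force": force on a finger pad.
Only numpy, scipy, OpenCV 4.12 (cv2) and the standard library are available. Lean on these libraries where they do the work, as an engineer would, in place of code of your own. Each camera call takes 0.05 s, during which the arm holds its last target. There are 200 camera calls.

### The job

Pick up the two bright steel rotor shafts together in one grasp, carry them as a pair to the empty blue rest and lay them in it side by side, lengthwise in the rest and centred. Lower them into the rest before letting go; do not drop them.

Things in the scene. Friction and masses are not known exactly. Their poses are not given: they have to be found in the camera images.
- shaft_a_mid (a point): bright steel shaft, one of two lying parallel 1 mm apart on a white rest like the blue one (black shafts on another white rest are not wanted). Body 18 mm diameter, 110 long, plus a 12 mm journal 15 long each end; 0.24 kg; the pair is 36 mm across. Point: its centre, 45 mm above the table at the start. x: along the shaft; y, z turn as it rolls. Starts as the +y one (seen from the rest's middle).
- shaft_b_mid (a point): bright steel shaft, one of two lying parallel 1 mm apart on a white rest like the blue one (black shafts on another white rest are not wanted). Body 18 mm diameter, 110 long, plus a 12 mm journal 15 long each end; 0.24 kg; the pair is 36 mm across. Point: its centre, 45 mm above the table at the start. x: along the shaft; y, z turn as it rolls. Starts as the -y one (seen from the rest's middle).
- blue_seat (a point): empty blue rest, fixed: base plate 104 (x) x 84 x 6 mm; two cross walls 12 thick at x = +-40, a 68 mm gap between them for the fingers, open at the sides. Wall tops: a trough: flat floor 36 mm above the table, 26 wide, then 30 degree ramps up to 47 mm high. Point: middle of the seated pair, 45 mm above the table (seated shafts' axis height). Shafts lie along its x, either way.
There are look-alikes about, which are no part of the job. What is shaped like the part that bears shaft_b_mid but orange is not meant. Leave any yellow look-alike of the part that bears blue_seat alone.

How it is judged:
By the outcome, as a careful person would: the job done as asked, in the order asked, and still so for the second after the job is handed in, with the robot touching nothing.
It also fails if it takes over 40 s, if anything falls off the work surface, if the arm or the gripper's body presses on something with over 40 N, if the wrist force passes 120 N, or if a joint passes its speed limit or range.

## Working session

There is one attempt and no reset: what is moved stays moved. The work goes in short steps, Python scripts to look and compute and a tool call to move; the robot and the scene stay as the last step left them, time stands still between calls to the robot, and variables do not carry over. Pictures are saved under pics/ and viewed, at most 10 in all, crops included, and the job is handed in when it is done.

Besides the shell and the picture viewer there is one more tool, called after ">>>" by a JSON object that holds its "op" and its "data". play_rows: Moves the arm, as the interface text tells. Its arguments: {"type":"object","properties":{"increments":{"type":"array"},"grip_force":{"type":"number"}},"required":["increments"]}

```bash
mkdir -p pics
cat > h.py <<'E'
import numpy as np, cv2
from scipy.spatial.transform import Rotation as R
from workcell import telemetry, camera, calibration, workorder
def cam(name):
    o=telemetry.get_obs(); p,d=camera(name); c=calibration(name)
    f=240/np.tan(np.radians(c["vertical_fov"])/2)
    if name=="wrist":
        T=np.eye(4); T[:3,:3]=R.from_euler('xyz',o["tcp_rot"],degrees=True).as_matrix(); T[:3,3]=o["ee_pos"]
        T=T@np.array(c["hand_eye"])
    else:
        Rw=cv2.Rodrigues(np.array(c["rvec"],float))[0]; T=np.eye(4); T[:3,:3]=Rw.T; T[:3,3]=-Rw.T@np.array(c["tvec"]).ravel()
    return p,d,(f,c["cx"],c["cy"]),T
def ray(u,v,K,T,z):
    f,cx,cy=K
    r=T[:3,:3]@np.array([(u-cx)/f,(v-cy)/f,1]); o=T[:3,3]
    return o+r*(z-o[2])/r[2]
def cloud(d,K,T):
    v,u=np.mgrid[:480,:640]; f,cx,cy=K
    P=np.stack([(u-cx)/f*d,(v-cy)/f*d,d],-1)
    return P@T[:3,:3].T+T[:3,3]
E
python3 - <<'E'
from h import *
print(telemetry.get_obs())
for n in ("top","scene"):
    p,d,K,T=cam(n); cv2.imwrite(f"pics/{n}0.png",p[:,:,::-1]); np.savez(f"{n}0.npz",p=p,d=d,K=K,T=T); print(n,K,T.round(3),{k:v for k,v in calibration(n).items() if k not in("rvec","tvec")})
E
```

```text
{'time': 0.0, 'q': array([-6.86401670e+01,  5.00874674e+00,  1.00354238e+01,  9.51014403e+01,
        2.86528581e-04,  9.00001864e+01]), 'qd': array([-0.08518209, -0.01275441,  0.00746478, -0.03381331,  0.09575518,
       -0.05100198]), 'joint_efforts': array([-4.23579368e-04, -5.20393074e+01,  4.64796960e+01,  1.66332547e-02,
        2.83286192e-05,  2.62540760e-05]), 'ee_pos': array([ 0.20024585, -0.51201986,  0.24961434]), 'tcp_rot': array([-1.79925237e+02, -2.86285173e-04,  2.13596463e+01]), 'wrist_force': array([ 0.13534801,  0.05128801, -0.42792885]), 'torque': array([-0.06924524, -0.04135064, -0.01391605]), 'grasp_force': 0.0, 'opening': 0.08524833054816237}
top (np.float64(618.3310643297553), 316.7255814587542, 240.88418908138848) [[-5.000e-03 -9.850e-01  1.700e-01  2.750e-01]
 [-1.000e+00  1.000e-03 -2.300e-02 -5.100e-02]
 [ 2.200e-02 -1.700e-01 -9.850e-01  1.194e+00]
 [ 0.000e+00  0.000e+00  0.000e+00  1.000e+00]] {'vertical_fov': 42.42660722794214, 'cx': 316.7255814587542, 'cy': 240.88418908138848}
scene (np.float64(480.5656473684387), 322.33876602457764, 240.7592414328878) [[ 0.556  0.685 -0.471  0.942]
 [ 0.831 -0.46   0.311 -0.361]
 [-0.004 -0.565 -0.825  0.873]
 [ 0.     0.     0.     1.   ]] {'vertical_fov': 53.076137888072395, 'cx': 322.33876602457764, 'cy': 240.7592414328878}
```

View pics/top0.png

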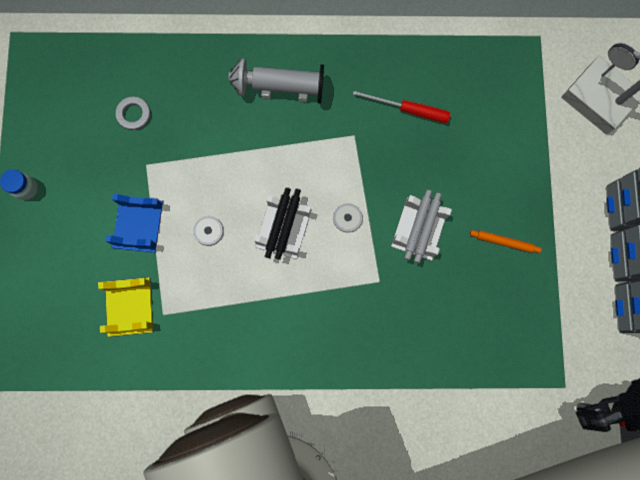

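View pics/scene0.png

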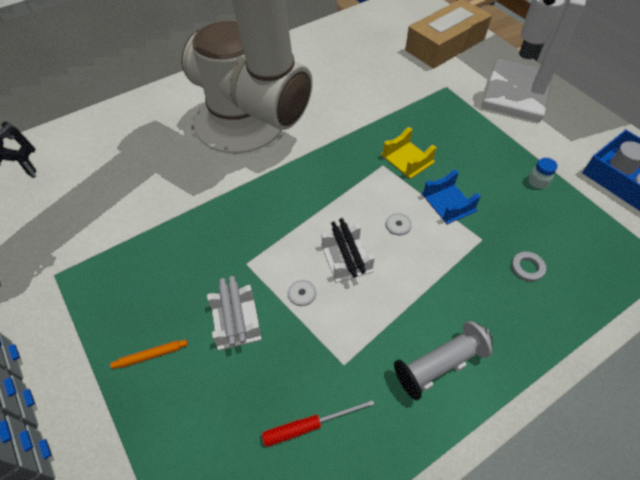

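The top view shows the steel pair on its white rest at about (423,227), the blue rest at (136,222), the yellow one at (127,306) and the black pair at (283,224). Next I'll measure the pair and the blue rest.

```bash
cat > m.py <<'E'
from h import *
def ana(p,d,K,T,pc,bc,rad=0.1):
    C=cloud(d,K,T); z=C[...,2]; hsv=cv2.cvtColor(p,cv2.COLOR_RGB2HSV); ok=d>0
    if pc is not None:
        m=ok&(z>0.047)&(z<0.062)&(np.hypot(C[...,0]-pc[0],C[...,1]-pc[1])<rad)&(hsv[...,1]<70)
        P=C[m]; r=cv2.minAreaRect(P[:,:2].astype(np.float32)*1000)
        print("pair n",m.sum(),"mean",P.mean(0).round(4),"rect",r,"zmax",np.percentile(P[:,2],95))
        w,V=np.linalg.eigh(np.cov(P[:,:2].T)); print(" axis deg",np.degrees(np.arctan2(V[1,1],V[0,1]))%180)
    if bc is not None:
        m=ok&(hsv[...,0]>100)&(hsv[...,0]<130)&(hsv[...,1]>120)&(np.hypot(C[...,0]-bc[0],C[...,1]-bc[1])<rad)
        for lo,hi in((0.0,0.02),(0.03,0.06),(0,0.06)):
            P=C[m&(z>lo)&(z<hi)]
            if len(P)>10: print("blue",lo,hi,len(P),P.mean(0).round(4),cv2.minAreaRect(P[:,:2].astype(np.float32)*1000))
E
python3 - <<'E'
from m import *
for n in("top","scene"):
    D=np.load(n+"0.npz"); K=D["K"];T=D["T"]
    if n=="top": pc=ray(423,227,K,T,.05); bc=ray(136,222,K,T,.02)
    print(n,pc,bc); ana(D["p"],D["d"],K,T,pc,bc)
E
```

```text
top [ 0.49814907 -0.27881982  0.05      ] [0.51394615 0.2693274  0.02      ]
pair n 1235 mean [ 0.5012 -0.2775  0.0517] rect ((502.1998596191406, -277.96087646484375), (83.8419189453125, 140.385986328125), 70.73409271240234) zmax 0.056115109658734674
 axis deg 159.9592506825188
blue 0.0 0.02 1674 [0.5117 0.2702 0.0067] ((512.3814697265625, 271.297119140625), (85.37871551513672, 102.39636993408203), 84.63216400146484)
blue 0.03 0.06 657 [0.5126 0.2716 0.0406] ((514.1798706054688, 271.54058837890625), (86.07984924316406, 92.58959197998047), 83.91816711425781)
blue 0 0.06 2418 [0.512  0.2704 0.0166] ((512.545654296875, 271.80633544921875), (86.7046127319336, 102.41300964355469), 84.46320343017578)
scene [ 0.49814907 -0.27881982  0.05      ] [0.51394615 0.2693274  0.02      ]
pair n 1278 mean [ 0.5093 -0.2801  0.0522] rect ((505.7349853515625, -278.98089599609375), (83.58070373535156, 141.70852661132812), 70.84973907470703) zmax 0.05614083445610928
 axis deg 160.81360187922107
blue 0.0 0.02 950 [0.5175 0.2678 0.0085] ((519.0414428710938, 273.75604248046875), (92.390869140625, 103.80892181396484), 83.5983657836914)
blue 0.03 0.06 515 [0.5195 0.2689 0.0403] ((517.5081787109375, 271.4400939941406), (87.50495147705078, 94.4341049194336), 84.10585021972656)
blue 0 0.06 1626 [0.5184 0.2677 0.0202] ((519.0916748046875, 273.50177001953125), (92.93026733398438, 103.74916076660156), 83.45283508300781)
```

```bash
cat > go.py <<'E'
from h import *
def go(pos,yaw):
    o=telemetry.get_obs(); A=R.from_euler('xyz',o["tcp_rot"],degrees=True); B=R.from_euler('xyz',[180,0,yaw],degrees=True)
    print("t",o["time"],"shift mm",(A.inv().apply(np.array(pos)-o["ee_pos"])*1000).round(1),"turn",np.degrees((A.inv()*B).as_rotvec()).round(2))
E
python3 -c "
from go import *
go([.503,-.2785,.24],-19.3)"
```

```text
t 0.1 shift mm [ 367.  -107.3    9.8] turn [-6.000e-02  2.000e-02  4.066e+01]
```

>>> {"op": "play_rows", "data": {"increments": [[[30,-9,1],[0,0,4],0],[[70,-20,2],[0,0,10],0],[[115,-33,3],[0,0,17],0],[[160,-47,4],[0,0,24],0],[[205,-60,6],[0,0,30],0],[[250,-73,8],[0,0,35],0],[[295,-86,9],[0,0,38],0],[[335,-98,10],[0,0,40],0],[[357,-104,10],[0,0,40.7],0],[[367,-107,10],[0,0,40.7],0],[[367,-107,10],[0,0,40.7],0],[[367,-107,10],[0,0,40.7],0],[[367,-107,10],[0,0,40.7],0]]}}

```text
time: 1.4
ee_pos: [0.5022, -0.2799, 0.2405]
tcp_rot: [180.0, -0.0, -19.4]
wrist_force: [0.2, -0.9, 0.9]
opening: 0.0855
grasp_force: 0.0
```

Run:
```python
from m import *
o=telemetry.get_obs();print(o["ee_pos"],o["tcp_rot"],o["q"],o["qd"].round(2))
p,d,K,T=cam("wrist"); cv2.imwrite("pics/w1.png",p[:,:,::-1]); np.savez("w1.npz",p=p,d=d,K=K,T=T)
print(calibration("wrist")["hand_eye"])
ana(p,d,K,T,[.503,-.2785],None)
```

```text
[ 0.50224625 -0.27985823  0.24045868] [ 1.79986594e+02 -3.85583454e-03 -1.94143450e+01] [-2.91213152e+01  8.25170616e+00  1.25640166e+01  9.43062495e+01
 -1.25640874e-02  1.70293030e+02] [-0.06 -0.19  0.03  0.01  0.1   0.21]
[[-6.87847554e-04 -9.62584712e-01 -2.70980071e-01  6.89446701e-02]
 [ 9.99999190e-01 -9.52321930e-04  8.44503189e-04 -8.77265217e-04]
 [-1.07096612e-03 -2.70979270e-01  9.62584587e-01 -1.23213368e-01]
 [ 0.00000000e+00  0.00000000e+00  0.00000000e+00  1.00000000e+00]]
pair n 5761 mean [ 0.5092 -0.2807  0.0512] rect ((504.9462585449219, -278.9222412109375), (83.67167663574219, 139.98037719726562), 70.80620574951172) zmax 0.05388412472714582
 axis deg 160.3006829088688
```

View pics/w1.png

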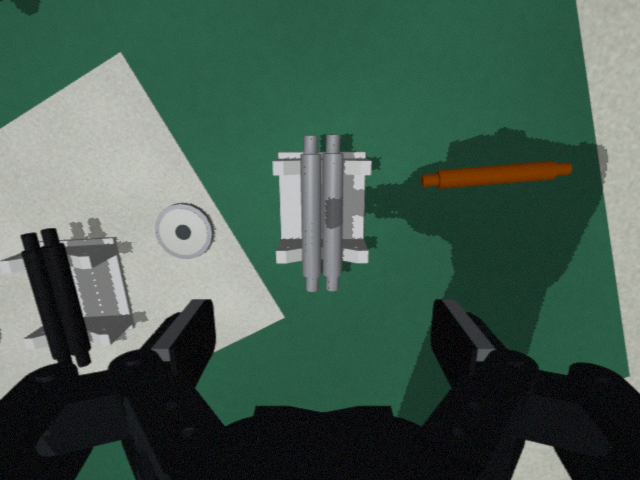

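The wrist view shows the steel pair at columns 300–343, rows 135–292, almost vertical, with the gap near column 322. The orange shaft and the black pair are well clear. The last joint is near its limit, so I'll use the half-turned grasp, which still works at the blue rest.

Run:
```python
from m import *
D=np.load("w1.npz"); p,d,K,T=D["p"],D["d"],D["K"],D["T"]
C=cloud(d,K,T)
m=((C[...,2]>.044)&(d>0)).astype(np.uint8); 
m[:, :292]=0; m[:,352:]=0; m[:125]=0;m[300:]=0
g=p.mean(2)
rows=[]
for v in range(175,232,4):
    print(v, g[v,292:354:1].astype(int)) if v in(215,) else 0
for v in (142,280,285): print(v,g[v,298:350].astype(int))
for u in (309,312,331,335): print(u,g[128:145,u].astype(int),g[284:298,u].astype(int))
```

```text
215 [198 198 196 197 197 197 199 201 192 139 105 116 123 130 140 145 153 160
 163 155 146 136 128 123 116 111  98  88  76  94  95  96 105  86  74  82
  78  82  86  91  90  92  87  84  84  85  80  80  76  74  87 116 128 126
 125 129 128 127 129 129 136 139]
142 [ 79  75  74  75  75  80 100 122 134 143 152 161 161 152 142 125 116 100
  86  74  75  73  59  45  42  46  43  51  86 108 127 137 143 155 158 153
 146 137 126 110  98  77  58  48  42  46  39  50  42  41  44  47]
280 [ 68  69  73  70  69  72  72  76 105 122 136 143 149 153 141 137 134 122
 109  89  73  72  71  69  73  72  71  78  96 117 130 138 146 150 150 141
 135 131 115  99  78  65  74  73  72  73  72  72  72  71  75  68]
285 [ 72  67  72  70  73  70  69  75 106 125 137 143 151 154 140 134 130 120
 106  84  75  72  73  69  71  74  72  74 100 124 131 143 147 148 145 137
 133 126 110  93  72  70  70  71  68  70  71  71  71  74  71  67]
309 [ 76  78  78  76  74  76  79  96 146 164 158 160 162 159 161 159 157] [143 143 146 146 148 146 141 122  78  67  70  70  70  69]
312 [ 77  78  79  75  77  78  77  93 140 146 141 139 143 140 142 139 137] [143 140 142 141 136 140 137 133  77  68  70  71  71  64]
331 [ 75  73  78  77  74  72  71 132 144 149 151 149 151 154 155 152 153] [147 148 146 148 146 144 140  94  70  69  70  70  70  69]
335 [ 80  76  79  78  77  79  79 137 142 139 141 136 140 134 137 136 129] [125 126 126 125 122 123 119  76  69  68  69  68  69  68]
```

Run:
```python
from m import *
D=np.load("w1.npz"); K,T=D["K"],D["T"]
a=ray(321.1,142,K,T,.045);b=ray(321.8,285,K,T,.045)
print(a,b,np.degrees(np.arctan2(*(a-b)[1::-1])))
e=[ray(u,v,K,T,.050) for u,v in((310,135.3),(332.5,134.8),(311.5,291.8),(332,291))]
e=np.array(e)-.0; f,n=e[:2].mean(0),e[2:].mean(0)
print(e,"len",np.linalg.norm(f-n),"mid",(f+n)/2,"sep",np.linalg.norm(e[0]-e[1]))
ax=(f-n)/np.linalg.norm(f-n); c=b+ax*np.dot((f+n)/2-b,ax); print("centre",c)
from go import *
go([c[0],c[1],.14],160.7); go([c[0],c[1],.14],-19.3)
```

```text
[ 0.56570517 -0.30015272  0.045     ] [ 0.44303242 -0.25734522  0.045     ] -19.23678337003695
[[ 0.57383748 -0.29330415  0.05      ]
 [ 0.56800934 -0.31099811  0.05      ]
 [ 0.44176515 -0.24671846  0.05      ]
 [ 0.43615169 -0.26499747  0.05      ]] len 0.13984926020377594 mid [ 0.50494092 -0.27900455  0.05      ] sep 0.018629101713088136
centre [ 0.50492276 -0.27905629  0.045     ]
t 1.45 shift mm [  2.2  -1.6 100.5] turn [-2.0000e-02 -2.0000e-02  1.7987e+02]
t 1.45 shift mm [  2.2  -1.6 100.5] turn [ 0.01 -0.01 -0.13]
```

>>> {"op": "play_rows", "data": {"increments": [[[0,0,5],[0,0,-4],0],[[0,0,10],[0,0,-12],0],[[0,0,15],[0,0,-20.5],0],[[0,0,20],[0,0,-29],0],[[0,0,25],[0,0,-37.5],0],[[0,0,30],[0,0,-46],0],[[0,0,35],[0,0,-54.5],0],[[0,0,40],[0,0,-63],0],[[0,0,45],[0,0,-71.5],0],[[0,0,50],[0,0,-80],0],[[0,0,55],[0,0,-88.5],0],[[0,0,60],[0,0,-97],0],[[0,0,65],[0,0,-105.5],0],[[1,0,70],[0,0,-114],0],[[1,0,75],[0,0,-122.5],0],[[1,-1,80],[0,0,-131],0],[[2,-1,85],[0,0,-139.5],0],[[2,-1,90],[0,0,-148],0],[[2,-1.5,95],[0,0,-156.5],0],[[2,-1.5,100],[0,0,-165],0]]}}

```text
time: 3.45
ee_pos: [0.5049, -0.2789, 0.1403]
tcp_rot: [-180.0, 0.0, 145.9]
wrist_force: [-0.3, 0.5, -0.7]
opening: 0.0852
grasp_force: 0.0
```

>>> {"op": "play_rows", "data": {"increments": [[[0,0,0],[0,0,-8],0],[[0,0,0],[0,0,-14],0],[[0,0,0],[0,0,-14.8],0],[[0,0,0],[0,0,-14.8],0]]}}

```text
time: 3.85
ee_pos: [0.5051, -0.2787, 0.1405]
tcp_rot: [-180.0, 0.0, 160.3]
wrist_force: [-0.1, -0.1, 1.1]
opening: 0.0851
grasp_force: 0.0
```

Run:
```python
from go import *
o=telemetry.get_obs();print(o["ee_pos"],o["tcp_rot"],o["q"].round(1),o["wrist_force"])
go([.505,-.279,.045],160.75)
p,d,K,T=cam("wrist"); cv2.imwrite("pics/w2.png",p[:,:,::-1]); np.savez("w2.npz",p=p,d=d,K=K,T=T)
```

```text
[ 0.50511024 -0.27867903  0.14051232] [-1.79994864e+02  1.59517530e-02  1.60271222e+02] [-28.9   7.8   1.1  83.2  -0.   -9.2] [-0.09158053 -0.12906435  1.08015617]
t 3.85 shift mm [ 0.  -0.3 95.5] turn [-0.01  0.02 -0.48]
```

View pics/w2.png

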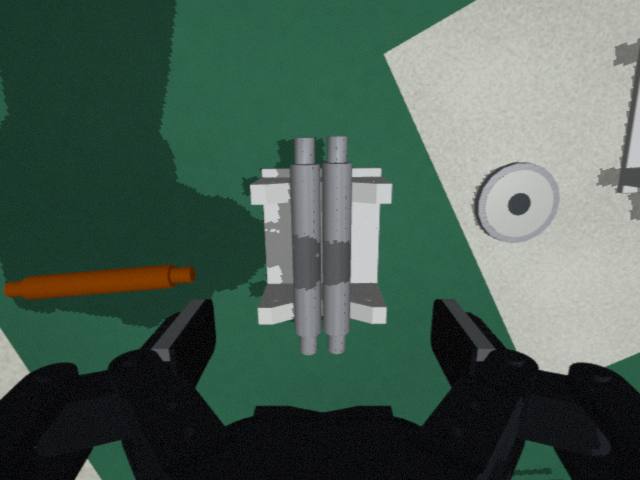

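The wrist view shows the pair centred between the open fingers: columns 291–352, rows 137–353, and the fingers will pass between the rest's walls. Descending.

>>> {"op": "play_rows", "data": {"increments": [[[0,0,15],[0,0,-0.5],0],[[0,-0.3,40],[0,0,-0.5],0],[[0,-0.3,65],[0,0,-0.5],0],[[0,-0.3,85],[0,0,-0.5],0],[[0,-0.3,95],[0,0,-0.5],0],[[0,-0.3,100],[0,0,-0.5],0],[[0,-0.3,100],[0,0,-0.5],0],[[0,-0.3,100],[0,0,-0.5],0]]}}

```text
time: 4.7
ee_pos: [0.5058, -0.2787, 0.0411]
tcp_rot: [-180.0, 0.1, 161.0]
wrist_force: [0.7, 0.4, -0.5]
opening: 0.0849
grasp_force: 0.0
```

```bash
python3 -c "
from go import *
go([.505,-.279,.04],160.75)"
```

```text
t 4.7 shift mm [ 0.7 -0.6  1.1] turn [-0.01  0.07  0.2 ]
```

>>> {"op": "play_rows", "data": {"increments": [[[0,-0.6,1],[0,0,0],0.3],[[0,-0.6,1],[0,0,0],0.45],[[0,-0.6,1],[0,0,0],0.5],[[0,-0.6,1],[0,0,0],0.55],[[0,-0.6,1],[0,0,0],0.6],[[0,-0.6,1],[0,0,0],0.65],[[0,-0.6,1],[0,0,0],1],[[0,-0.6,1],[0,0,0],1],[[0,-0.6,1],[0,0,0],1],[[0,-0.6,1],[0,0,0],1]], "grip_force": 50}}

```text
time: 5.7
ee_pos: [0.5054, -0.2791, 0.0397]
tcp_rot: [-180.0, 0.0, 161.0]
wrist_force: [-1.4, 0.6, 5.1]
opening: 0.0343
grasp_force: 49.4
```

Run:
```python
from go import *
o=telemetry.get_obs();print(o["wrist_force"],o["opening"],o["torque"])
p,d,K,T=cam("wrist"); cv2.imwrite("pics/w3.png",p[:,:,::-1]); np.savez("w3.npz",p=p,d=d,K=K,T=T)
C=cloud(d,K,T)
for v in (130,150,170,190): print(v,[(u,round(C[v,u,2]*1000,1)) for u in range(270,375,5)])
```

```text
[-1.41300002  0.58903676  5.14152972] 0.034327612680425085 [ 0.04126934  0.3164478  -0.11704483]
130 [(270, np.float64(-0.7)), (275, np.float64(1.1)), (280, np.float64(-0.1)), (285, np.float64(0.2)), (290, np.float64(-0.5)), (295, np.float64(0.9)), (300, np.float64(0.5)), (305, np.float64(0.4)), (310, np.float64(1.3)), (315, np.float64(1.2)), (320, np.float64(2.0)), (325, np.float64(0.7)), (330, np.float64(1.2)), (335, np.float64(-0.0)), (340, np.float64(0.9)), (345, np.float64(0.9)), (350, np.float64(0.4)), (355, np.float64(1.5)), (360, np.float64(0.6)), (365, np.float64(0.8)), (370, np.float64(1.2))]
150 [(270, np.float64(1.0)), (275, np.float64(0.2)), (280, np.float64(49.2)), (285, np.float64(49.3)), (290, np.float64(48.9)), (295, np.float64(50.4)), (300, np.float64(50.2)), (305, np.float64(49.2)), (310, np.float64(47.9)), (315, np.float64(0.5)), (320, np.float64(0.8)), (325, np.float64(0.9)), (330, np.float64(0.7)), (335, np.float64(46.9)), (340, np.float64(48.4)), (345, np.float64(51.3)), (350, np.float64(51.4)), (355, np.float64(50.6)), (360, np.float64(50.5)), (365, np.float64
[... 387 characters left out ...]
0, np.float64(49.4)), (345, np.float64(49.8)), (350, np.float64(50.7)), (355, np.float64(50.3)), (360, np.float64(49.5)), (365, np.float64(47.4)), (370, np.float64(0.3))]
190 [(270, np.float64(48.7)), (275, np.float64(51.1)), (280, np.float64(52.9)), (285, np.float64(52.0)), (290, np.float64(53.1)), (295, np.float64(54.8)), (300, np.float64(53.1)), (305, np.float64(52.0)), (310, np.float64(51.6)), (315, np.float64(50.9)), (320, np.float64(48.3)), (325, np.float64(46.9)), (330, np.float64(50.1)), (335, np.float64(51.3)), (340, np.float64(52.3)), (345, np.float64(53.1)), (350, np.float64(53.7)), (355, np.float64(53.1)), (360, np.float64(53.1)), (365, np.float64(52.5)), (370, np.float64(51.2))]
```

View pics/w3.png

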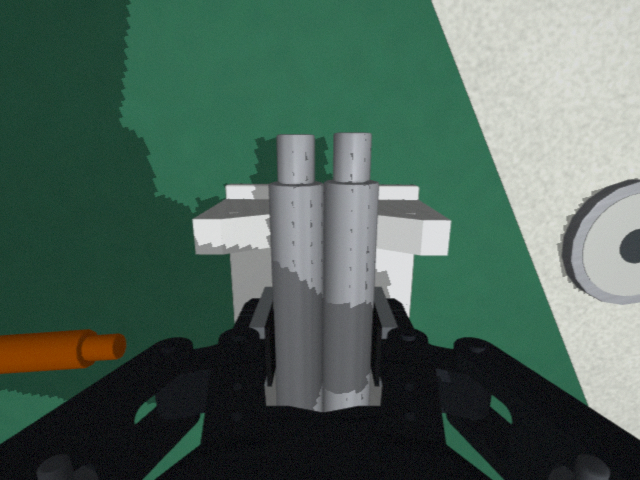

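The wrist view shows both shafts level side by side between the pads (ends at rows 135 and 133, columns 295 and 352). Lifting.

>>> {"op": "play_rows", "data": {"increments": [[[0,0,-3],[0,0,0],1],[[0,0,-8],[0,0,0],1],[[0,0,-18],[0,0,0],1],[[0,0,-33],[0,0,0],1],[[0,0,-50],[0,0,0],1],[[0,0,-70],[0,0,0],1],[[0,0,-90],[0,0,0],1],[[0,0,-105],[0,0,0],1],[[0,0,-115],[0,0,0],1],[[0,0,-120],[0,0,0],1],[[0,0,-120],[0,0,0],1]]}}

```text
time: 6.85
ee_pos: [0.5054, -0.2791, 0.1597]
tcp_rot: [-180.0, 0.0, 161.0]
wrist_force: [0.5, -0.2, -4.6]
opening: 0.0342
grasp_force: 50.4
```

>>> {"op": "play_rows", "data": {"increments": [[[3,8,-3],[0,0,0],1],[[8,24,-8],[0,0,-1],1],[[15,46,-15],[0,0,-2],1],[[24,74,-25],[0,0,-3],1],[[34,106,-35],[0,0,-4],1],[[45,140,-45],[0,0,-5],1],[[56,174,-52],[0,0,-6],1],[[67,208,-60],[0,0,-7],1],[[78,242,-67],[0,0,-8],1],[[89,276,-72],[0,0,-9],1],[[100,308,-75],[0,0,-10],1],[[109,338,-78],[0,0,-11],1],[[117,364,-80],[0,0,-12],1],[[124,385,-80],[0,0,-13],1],[[129,400,-80],[0,0,-13.5],1],[[131,406,-80],[0,0,-13.5],1],[[132,408,-80],[0,0,-13.5],1],[[132,408,-80],[0,0,-13.5],1],[[132,408,-80],[0,0,-13.5],1]]}}

```text
time: 8.75
ee_pos: [0.5136, 0.149, 0.2393]
tcp_rot: [-180.0, -0.0, 174.4]
wrist_force: [-0.1, 0.6, -4.5]
opening: 0.0342
grasp_force: 50.5
```

Run:
```python
from m import *
o=telemetry.get_obs();print(o["ee_pos"],o["tcp_rot"],o["q"].round(1),o["wrist_force"],o["opening"],o["grasp_force"])
p,d,K,T=cam("wrist"); cv2.imwrite("pics/w4.png",p[:,:,::-1]); np.savez("w4.npz",p=p,d=d,K=K,T=T)
ana(p,d,K,T,None,[.514,.2715],.11)
```

```text
[0.51355511 0.14900731 0.23929163] [-1.79986030e+02 -4.15099458e-03  1.74405441e+02] [16.2  2.7  6.4 93.8 -0.  21.8] [-0.14019216  0.59995156 -4.50916753] 0.03415958588084686 50.47136664390564
blue 0.0 0.02 6594 [0.5142 0.2703 0.0059] ((520.3613891601562, 282.63677978515625), (109.11062622070312, 108.17530059814453), 83.71292877197266)
blue 0.03 0.06 2960 [0.5157 0.2713 0.0402] ((517.2107543945312, 270.764892578125), (85.00160217285156, 92.58686065673828), 83.79329681396484)
blue 0 0.06 9905 [0.5153 0.2703 0.0168] ((520.351806640625, 282.5645751953125), (109.28984069824219, 108.14457702636719), 83.69509887695312)
```

View pics/w4.png

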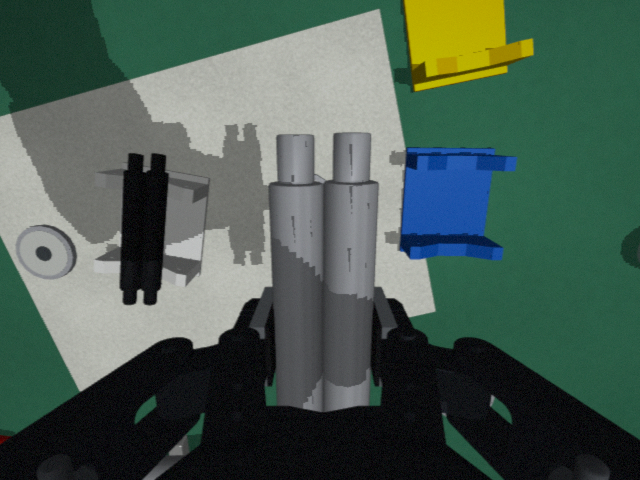

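Black pair at left, blue rest at columns 400–515, rows 148–258, yellow above it; the held shafts end at rows 135 and 133. I'll cross-check for camera bias before lowering.

Run:
```python
from m import *
D=np.load("w2.npz"); ana(D["p"],D["d"],D["K"],D["T"],[.505,-.279],None)
K,T=D["K"],D["T"]; e=np.array([ray(u,v,K,T,.05) for u,v in((305,137.5),(337.5,136.5),(308,354),(336.5,353))]); f,n=e[:2].mean(0),e[2:].mean(0); print("w2 mid",(f+n)/2,np.linalg.norm(f-n),np.degrees(np.arctan2(*(f-n)[1::-1])))
D=np.load("w4.npz"); p,d,K,T=D["p"],D["d"],D["K"],D["T"]
tp=np.array([.51355,.14901,.23929]); y=np.radians(174.4)
for (u,v) in((296,135),(352,133),(298.5,182),(351,182)):
    q=ray(u,v,K,T,tp[2]+.010)-tp; print("tool x,y mm",1000*(q[0]*np.cos(y)+q[1]*np.sin(y)),1000*(q[0]*np.sin(y)-q[1]*np.cos(y)))
C=cloud(d,K,T); hsv=cv2.cvtColor(p,cv2.COLOR_RGB2HSV)
m=(d>0)&(hsv[...,0]>100)&(hsv[...,0]<130)&(hsv[...,1]>120)&(np.hypot(C[...,0]-.517,C[...,1]-.271)<.08)&(C[...,2]>.032)&(C[...,2]<.052)
P=C[m]-[.517,.271,0]
for a in (173.2,173.8,174.4):
    t=np.radians(a); x=P@[np.cos(t),np.sin(t),0]*1000; yy=P@[-np.sin(t),np.cos(t),0]*1000
    print(a,"x",np.percentile(x,[.5,2,98,99.5]).round(1),"y",np.percentile(yy,[.5,2,98,99.5]).round(1))
    for s in(-1,1):
        k=(np.sign(x)==s)
        print("  wall",s,np.percentile(x[k],[2,50,98]).round(1),"y",np.percentile(yy[k],[1,99]).round(1),"slope x/y deg",np.degrees(np.polyfit(yy[k],x[k],1)[0]).round(2))
        for lo in range(-45,45,6):
            kk=k&(yy>=lo)&(yy<lo+6); print("   ",lo+3,np.percentile(P[kk][:,2]*1000,75).round(1) if kk.sum()>5 else None,end="")
        print()
```

```text
pair n 11460 mean [ 0.4998 -0.2774  0.0513] rect ((505.0984802246094, -279.298095703125), (83.86297607421875, 140.43218994140625), 70.6969223022461) zmax 0.053879554367482006
 axis deg 160.32408122106582
w2 mid [ 0.50514431 -0.27874318  0.05      ] 0.13912478929638533 160.4392891342057
tool x,y mm 69.41969088466205 -7.350855714490729
tool x,y mm 69.98216138276202 9.367718131240776
tool x,y mm 55.4726577654193 -6.864831465783955
tool x,y mm 55.46544120132076 9.365408560126784
173.2 x [-45.9 -45.2  45.7  46.3] y [-41.5 -40.2  42.4  42.8]
  wall -1 [-45.7 -38.7 -33.5] y [-41.4  41.9] slope x/y deg -0.34
    -42 47.2    -36 47.2    -30 45.8    -24 42.4    -18 39.3    -12 35.9    -6 35.8    0 35.8    6 36.0    12 35.9    18 39.1    24 42.4    30 46.1    36 47.3    42 46.7
  wall 1 [34.3 40.2 45.9] y [-40.3  42.8] slope x/y deg -0.56
    -42 47.3    -36 47.3    -30 46.2    -24 42.9    -18 39.7    -12 36.4    -6 36.1    0 36.0    6 36.0    12 36.0    18 38.9    24 42.4    30 45.8    36 47.5    42 47.0
173.8 x [-45.8 -45.3  45.7  46. ] y [-41.4 -40.1  42.2  42.4]
  wall -1 [-45.6 -38.7 -33.7
[... 265 characters left out ...]
03
    -42 47.3    -36 47.3    -30 46.1    -24 42.7    -18 39.3    -12 36.3    -6 36.1    0 36.0    6 36.0    12 36.1    18 39.1    24 42.7    30 46.2    36 47.5    42 47.0
174.4 x [-45.9 -45.4  45.7  46.3] y [-41.3 -40.1  42.   42.7]
  wall -1 [-45.7 -38.7 -33.5] y [-40.7  42.7] slope x/y deg 0.84
    -42 47.2    -36 47.2    -30 46.2    -24 43.1    -18 39.8    -12 36.3    -6 35.8    0 35.8    6 36.0    12 35.8    18 38.7    24 42.3    30 45.5    36 47.3    42 46.9
  wall 1 [34.3 40.2 46. ] y [-41.2  41.9] slope x/y deg 0.62
    -42 47.3    -36 47.3    -30 45.9    -24 42.5    -18 39.2    -12 36.2    -6 35.9    0 36.0    6 36.0    12 36.2    18 39.3    24 42.7    30 46.2    36 47.5    42 46.9
```

Bias is small: seat centre is (0.517, 0.271), axis 173.8°, and the pair is centred in the grip.

```bash
python3 -c "
from go import *
go([.517,.2708,.12],173.8)"
```

```text
t 8.8 shift mm [  8.5 121.6 119.3] turn [-0.01  0.    0.59]
```

>>> {"op": "play_rows", "data": {"increments": [[[1,6,2],[0,0,0],1],[[2,18,8],[0,0,0.2],1],[[3,36,20],[0,0,0.4],1],[[4,58,36],[0,0,0.5],1],[[6,80,54],[0,0,0.6],1],[[7,98,74],[0,0,0.6],1],[[8,112,94],[0,0,0.6],1],[[8.5,119,109],[0,0,0.6],1],[[8.5,121.6,117],[0,0,0.6],1],[[8.5,121.6,119],[0,0,0.6],1],[[8.5,121.6,119],[0,0,0.6],1],[[8.5,121.6,119],[0,0,0.6],1],[[8.5,121.6,119],[0,0,0.6],1]]}}

```text
time: 10.1
ee_pos: [0.5173, 0.2713, 0.1213]
tcp_rot: [180.0, 0.1, 173.8]
wrist_force: [0.2, 0.5, -6.3]
opening: 0.0341
grasp_force: 50.5
```

Run:
```python
from go import *
go([.517,.2708,.055],173.8)
p,d,K,T=cam("wrist"); cv2.imwrite("pics/w5.png",p[:,:,::-1]); np.savez("w5.npz",p=p,d=d,K=K,T=T)
```

```text
t 10.1 shift mm [ 0.3 -0.6 66.3] turn [0.05 0.07 0.02]
```

View pics/w5.png

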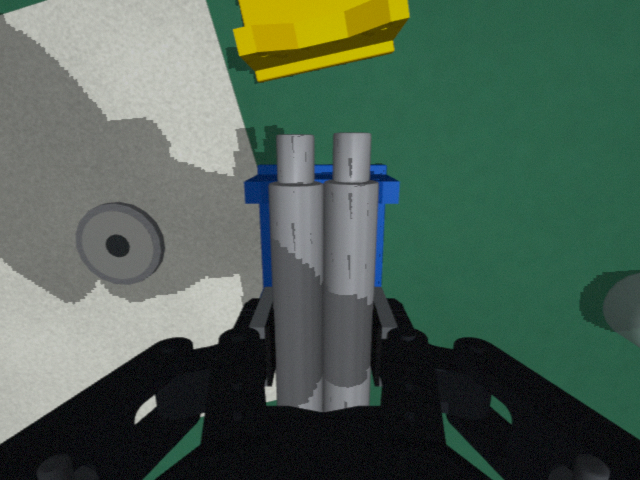

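The held pair (columns 270–378) sits over the blue rest, whose wall spans columns 245–399, so it is centred. Lowering.

>>> {"op": "play_rows", "data": {"increments": [[[0,0,6],[0,0,0],1],[[0.3,-0.6,18],[0,0,0],1],[[0.3,-0.6,34],[0,0,0],1],[[0.3,-0.6,48],[0,0,0],1],[[0.3,-0.6,58],[0,0,0],1],[[0.3,-0.6,64],[0,0,0],1],[[0.3,-0.6,68],[0,0,0],1],[[0.3,-0.6,72],[0,0,0],1],[[0.3,-0.6,75],[0,0,0],1],[[0.3,-0.6,76],[0,0,0],1],[[0.3,-0.6,76],[0,0,0],1],[[0.3,-0.6,76],[0,0,0],1]]}}

```text
time: 11.35
ee_pos: [0.5166, 0.2711, 0.0446]
tcp_rot: [180.0, 0.0, 173.9]
wrist_force: [-0.4, -0.2, -5.3]
opening: 0.0344
grasp_force: 50.5
```

```bash
python3 -c "
from go import *
go([.517,.2708,.0397],173.8);print(telemetry.get_obs()['wrist_force'])"
```

```text
t 11.35 shift mm [-0.4 -0.3  4.9] turn [0.02 0.03 0.06]
[-0.36075902 -0.24739114 -5.34188708]
```

>>> {"op": "play_rows", "data": {"increments": [[[0,-0.3,1.5],[0,0,0],1],[[-0.3,-0.3,3],[0,0,0],1],[[-0.3,-0.3,4],[0,0,0],1],[[-0.3,-0.3,4.5],[0,0,0],1],[[-0.3,-0.3,4.5],[0,0,0],1],[[-0.3,-0.3,4.5],[0,0,0],1]]}}

```text
time: 11.95
ee_pos: [0.5167, 0.2707, 0.0399]
tcp_rot: [-180.0, 0.0, 173.9]
wrist_force: [-1.2, -1.6, -2.0]
opening: 0.0348
grasp_force: 50.8
```

>>> {"op": "play_rows", "data": {"increments": [[[0,0,0.3],[0,0,0],1],[[0,0,0.5],[0,0,0],1],[[0,0,0.5],[0,0,0],1],[[0,0,0.5],[0,0,0],1]]}}

```text
time: 12.35
ee_pos: [0.5168, 0.2707, 0.0399]
tcp_rot: [180.0, 0.0, 173.9]
wrist_force: [-5.4, -3.0, 5.9]
opening: 0.0345
grasp_force: 51.5
```

Seated under contact. Opening slowly, then rising.

>>> {"op": "play_rows", "data": {"increments": [[[0,0,0],[0,0,0],0.57],[[0,0,0],[0,0,0],0.55],[[0,0,0],[0,0,0],0.52],[[0,0,0],[0,0,0],0.48],[[0,0,0],[0,0,0],0.42],[[0,0,0],[0,0,0],0.35],[[0,0,0],[0,0,0],0.25],[[0,0,0],[0,0,0],0.1],[[0,0,0],[0,0,0],0],[[0,0,0],[0,0,0],0],[[0,0,0],[0,0,0],0]], "grip_force": 20}}

```text
time: 13.45
ee_pos: [0.5167, 0.2707, 0.0393]
tcp_rot: [-180.0, -0.0, 173.9]
wrist_force: [-0.2, 0.1, -0.5]
opening: 0.0854
grasp_force: 0.0
```

>>> {"op": "play_rows", "data": {"increments": [[[0,0,-5],[0,0,0],0],[[0,0,-15],[0,0,0],0],[[0,0,-35],[0,0,0],0],[[0,0,-60],[0,0,0],0],[[0,0,-90],[0,0,0],0],[[0,0,-120],[0,0,0],0],[[0,0,-150],[0,0,0],0],[[0,0,-175],[0,0,0],0],[[0,0,-190],[0,0,0],0],[[0,0,-195],[0,0,0],0],[[0,0,-195],[0,0,0],0]]}}

```text
time: 14.55
ee_pos: [0.5169, 0.2708, 0.2352]
tcp_rot: [180.0, 0.1, 173.9]
wrist_force: [-0.1, 0.7, 0.1]
opening: 0.0855
grasp_force: 0.0
```

Run:
```python
from m import *
o=telemetry.get_obs();print(o["ee_pos"],o["tcp_rot"],o["wrist_force"],o["opening"])
p,d,K,T=cam("wrist"); cv2.imwrite("pics/w6.png",p[:,:,::-1]); np.savez("w6.npz",p=p,d=d,K=K,T=T)
C=cloud(d,K,T); t=np.radians(173.8); hsv=cv2.cvtColor(p,cv2.COLOR_RGB2HSV)
P=(C-[.517,.271,0]); x=P@[np.cos(t),np.sin(t),0]*1000; y=P@[-np.sin(t),np.cos(t),0]*1000
m=(d>0)&(abs(x)<90)&(abs(y)<50)&(hsv[...,1]<80)&(P[...,2]>.03)&(P[...,2]<.07)
print("x",np.percentile(x[m],[.3,99.7]),"y",np.percentile(y[m],[.5,99.5]),"z95",np.percentile(P[m][:,2],95))
for lo in range(-30,31,3):
    k=m&(abs(x)<50)&(y>=lo)&(y<lo+3)
    if k.sum()>10: print(lo+1.5,(np.median(P[k][:,2])*1000).round(1),end=" | ")
for a,b in((-55,-20),(20,55)):
    for s in(-1,1):
        k=m&(x>a)&(x<b)&(y*s>0); print(a,s,np.percentile(y[k],[3,97]).round(1))
```

```text
[0.51694533 0.27080007 0.23523431] [1.79952341e+02 7.17909279e-02 1.73860233e+02] [-0.07728423  0.74647816  0.13177861] 0.08545291112868605
x [-68.63039985  69.69237836] y [-17.50594788  17.69593962] z95 0.053959856644211476
-16.5 49.4 | -13.5 52.0 | -10.5 53.1 | -7.5 53.2 | -4.5 52.1 | -1.5 49.2 | 1.5 49.0 | 4.5 52.2 | 7.5 53.2 | 10.5 53.2 | 13.5 52.2 | 16.5 49.8 | -55 -1 [-16.9  -0.5]
-55 1 [ 0.4 17.7]
20 -1 [-17.3  -0.5]
20 1 [ 0.4 17.1]
```

View pics/w6.png

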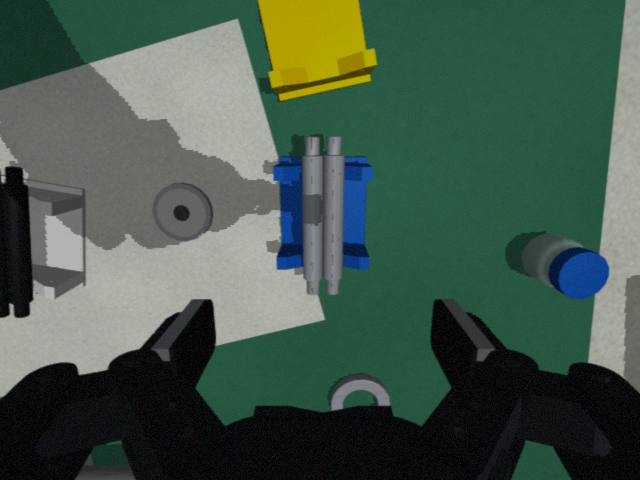

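The pair lies in the blue rest at columns 303–343, rows 136–294, side by side and centred to within 1 mm. The gripper is clear, so I'm handing in.

```bash
python3 -c "
from h import *
print(workorder.job_done())"
```

```text
the job is handed in; nothing more can be done
None
```

I picked up both bright steel shafts in one grasp, lowered them into the blue rest side by side, lengthwise and centred to within about 1 mm by the wrist camera, and handed the job in at about 14.6 s; the hand-in returned no verdict.

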